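Index the sample turntable to the next hole

TASK

With the fingertips, press the turntable's yellow index plunger down in its well and push the table round by one hole, straight towards the green peg, until the plunger springs fully up in the slot beside that peg; do not turn towards the red peg or run on past the green one. Nothing is to be picked up: leave the vials standing in their sockets and the things around undisturbed, and finish clear of everything.

Things in the scene. Friction and masses are not known exactly. Their poses are not given: they have to be found in the camera images.
- base: fixed round base plate (grey, 300 mm across, 11 mm thick) of a sample turntable; origin on the turning axis at worktop height, z up. Fixed on it is a steel index ring (outer diameter 268 mm, top 40 mm above the worktop) with six slots about 14 mm wide, open towards the axis, 60 degrees apart, the first on the base's own -x side.
- table (a joint): turntable angle about the vertical axis through the base's origin, rad, positive anticlockwise from above; about 0 at the start, the pin standing in the slot on the base's -x side; one hole is 1.047 rad. A bearing drag of about 0.1 N m holds it where it is left; with the pin up in a slot it has about 0.025 rad of play either way.
- deck (a point): centre of the turntable's aluminium deck (210 mm across), on the axis, 36 mm above the worktop. On the deck: a blue 78 mm square block with six vial sockets in the middle (top 54 mm above the worktop), and near the rim the round black finger well.
- plunger (a joint): how far the spring plunger is pressed down, m: 0 up, 0.012 fully in; 3 N at first, 6.6 N fully in. The pin leaves its slot at about 0.008. If let go between two slots it stays at about 0.008, riding under the ring with light friction while the table is turned, and springs up by itself in the next slot it meets.
- button (a point): centre of the level top of the yellow plunger button (45 mm across), 75 mm from the turning axis; when up, 52 mm above the worktop, flush with the rim of the black finger well, a fixed collar on the deck, 48 mm inner, 62 mm outer diameter. Fingertips that press the button in stand inside the well; pushing sideways on its wall turns the table.
- pin (a point): top of the brass index pin (9 mm thick, rounded), part of the plunger, 117 mm from the turning axis, straight outward from the button; up in a slot it is 42 mm above the worktop, 2 mm proud of the ring; it moves down with the button.
- peg_green: green upright peg, 12 mm thick, 39 mm high, fixed on the base's rim 142 mm from the axis, straight outside the slot that the pin must go to: one of the two slots next to the starting one, left or right. Origin at the centre of its underside, 11 mm above the worktop.
- peg_red: red peg of the same size, outside the slot on the other side of the starting one. Origin likewise.
- vial_0_mid (a point): centre of a loose sample vial (brown vial, blue cap), 12 mm thick, 34 mm high, standing in a 14 mm deep socket of the blue block, 26 mm from the turning axis, its top 74 mm above the worktop; z along the vial
- vial_1_mid (a point): centre of a loose sample vial (white vial, black cap), 12 mm thick, 34 mm high, standing in a 14 mm deep socket of the blue block, 26 mm from the turning axis, its top 74 mm above the worktop; z along the vial
- vial_2_mid (a point): centre of a loose sample vial (brown vial, red cap), 12 mm thick, 34 mm high, standing in a 14 mm deep socket of the blue block, 26 mm from the turning axis, its top 74 mm above the worktop; z along the vial
- vial_3_mid (a point): centre of a loose sample vial (white vial, blue cap), 12 mm thick, 34 mm high, standing in a 14 mm deep socket of the blue block, 26 mm from the turning axis, its top 74 mm above the worktop; z along the vial
- timer: loose bystander: white square kitchen-type timer, 62x62x21 mm; origin at the centre of its underside
- tape_roll: loose bystander: roll of beige tape lying flat, 91 mm across, 19 mm high; origin at the centre of its underside
- marker_red: loose bystander: marker pen with a red cap, 16x130x14 mm; origin at the centre of its underside
- vial_caps_box: loose bystander: white tin, 62x82x30 mm; origin at the centre of its underside

How it is judged:
On the way, in this order (a step that is already met when the one before it is completed fails the run):
1. the plunger is pressed in, free of its starting slot (value of joint plunger above 0.0085 m and horizontal distance between pin and peg_green above 0.11 m), for 0.1 s.
2. with the plunger still in, the table is more than half-way to the slot at the green peg (value of joint plunger above 0.006 m and horizontal distance between pin and peg_green below 0.07 m), for 0.04 s.
At the end, for the whole second after the job is handed in: The pin stands up in the slot at the green peg (plunger within 3 mm of fully up, pin within 30 mm of the peg's axis, which is 25 mm away when exact), the table is at rest, and all four vials stand in their sockets (tilt under 0.25 rad, centres 50 to 64 mm above the worktop) (value of joint plunger below 0.003 m and horizontal distance between pin and peg_green below 0.03 m and velocity of joint table between -0.05 and 0.05 rad/s and angle between each of vial_0_mid, vial_1_mid, vial_2_mid, vial_3_mid's own z axis and vertical below 0.25 rad and height (world z) of vial_0_mid between 0.05 and 0.064 m and height (world z) of vial_1_mid between 0.05 and 0.064 m and height (world z) of vial_2_mid between 0.05 and 0.064 m and height (world z) of vial_3_mid between 0.05 and 0.064 m); the robot touches nothing.
It fails at once if the table is turned more than about 10 degrees towards the red peg (horizontal distance between pin and peg_green above 0.15 m).
It fails at once if the table runs more than about 20 degrees past the green peg (horizontal distance between pin and peg_red above 0.2445 m).
It fails at once if a vial is lifted from its socket or knocked over (not (angle between vial_0_mid's own z axis and vertical below 0.25 rad) or not (height (world z) of vial_0_mid below 0.064 m) or not (height (world z) of vial_0_mid above 0.05 m) or not (angle between vial_1_mid's own z axis and vertical below 0.25 rad) or not (height (world z) of vial_1_mid below 0.064 m) or not (height (world z) of vial_1_mid above 0.05 m) or not (angle between vial_2_mid's own z axis and vertical below 0.25 rad) or not (height (world z) of vial_2_mid below 0.064 m) or not (height (world z) of vial_2_mid above 0.05 m) or not (angle between vial_3_mid's own z axis and vertical below 0.25 rad) or not (height (world z) of vial_3_mid below 0.064 m) or not (height (world z) of vial_3_mid above 0.05 m)).
It fails at once if a bystander is moved by more than 15 mm (distance of any of timer, tape_roll, marker_red, vial_caps_box from where it was at the start of the episode above 0.015 m).
It also fails if it takes over 42 s, if anything falls off the work surface, if the arm or the gripper's body presses on something with over 40 N, if the wrist force passes 120 N, or if a joint passes its speed limit or range.

ROBOT

A 6-joint arm with a two-finger parallel gripper is mounted at the origin on a cart in front of the work surface, level with it; the furniture and walls round the work are solid. World frame = base frame: x ahead of the robot, y to its left, z up, the work surface at z = 0. Lengths are in m, angles in rad, forces in N, time in s.
With the tool pointing down it reaches from about 0.3 to 0.775 m from the base axis. Payload 14.6 kg.
Tool frame: the origin (TCP) lies between the finger pads; the fingertips stand 14 mm ahead of it and the grasp point (between the pads) lies 5 mm behind it; z points along the fingers, y is the line along which they close (so a half turn about z gives the same grasp; the last joint's range is limited). The gripper opens to 94 mm and grips with 3 to 60 N. Pads are 16 mm wide; open, the fingers measure 119 mm over their backs; the gripper's body (75 mm by 177 mm) begins 78 mm behind the grasp point.
Start: joints at [1.068, 0.3, 1.521, -0, 1.321, -0.067], TCP at [0.232, 0.499, 0.219] pointing down, gripper open.
Joint ranges: [-3.03, 3.03], [-0.79, 2.21], [0.23, 2.52], [-1.04, 4.18], [0, 3.07], [-2.55, 2.55]. Speed limits (rad/s): [2.22, 2.22, 2.57, 3.14, 3.14, 3.14].

INTERFACE

Orientations are given as [roll, pitch, yaw] about the fixed x, y, z axes, in that order (R = Rz(yaw) Ry(pitch) Rx(roll)).
In Python, from station import ctrl gives the robot as it stands. The module is installed in compiled form; this text tells all that it offers.
- The arm moves only by the tool move_arm, never from a script. Its argument "targets" is a list of rows, each a list of 7 numbers: the opening, from -1 (shut) to 1 (fully open), then the shift along the tool's x, y, z in units of 50 mm (1.0 is 50 mm), then the turn, a rotation vector about the tool's x, y, z in rad. A call has 1 to 12 rows; each row is the pose to reach, as a shift and turn from the pose commanded when the call began, along the tool's axes at that moment; what a row does not reach only later rows make up. A row lasts 1/10 s, in which the tool goes at most 50 mm and 8.59 degrees, less where a joint would pass 70% of its speed; a pose out of reach is approached as far as the arm can. A call with a gripper value outside its range is refused whole. The fingers move at their own pace and stop on an object; "grip_force" is the grip in N (left out, the last holds). Time passes only in rows, so rows that repeat a pose let the fingers close. It gives the time, the measured TCP pose, the force, the opening and the grip force at its end, in the units of the state.
- ctrl.get_obs(): the state, without advancing time (a new reading comes with each control period).
- ctrl.camera(name): name is "scene" or "top" or "wrist"; returns (picture, depth): 384x512x3 uint8, red, green, blue; 384x512 float32, m along the optical axis (not along the pixel's ray), 0 where there is no reading.
- ctrl.camera_params(name): a dict with "intrinsics" (3x3 intrinsics, pixels), "rvec" (rotation vector, rad) and "tvec" (3), from world to camera coordinates, as OpenCV has them; the wrist camera has in their place "T_tool_cam" (4x4, takes a point from camera to tool coordinates, whose origin is the TCP and whose axes are the flange's). Camera axes: x right, y down, z forward; pixel columns grow to the right and rows downward; lengths in m; the calibration is good to about 2 mm. The wrist camera is an equidistant fisheye: a pixel r from the principal point sees the ray r / f radians off the axis. A picture is of the moment at which its call begins: read the wrist's pose just before it. camera_params takes no time and is no camera call.
- ctrl.hand_in(): hands the job in; it is judged then, once.
Trained networks look in the newest picture that a camera, given by its name, has taken for a name from the list of things; names that differ only in an ending like _2 or _b are one class to them, and where a whole thing is asked for, a point or a joint stands for the part that bears it (a point fixed in the world has none). Each returns a list of dicts, best first, with "score" (0 to 1); they miss things now and then, are a little off and sometimes report something else, mostly with a low value. They report only what shows in the picture. A call takes as long as a camera call.
- ctrl.cut_out(camera, target): "region" (384x512 bool, what is visible of it) and "point" ([column, row] in pixels, amid what is visible of it).
- ctrl.tip_of(camera, target): "point" ([column, row] in pixels: a listed point, or the origin of a listed thing).
The state is a dict: "time_s": time; "qpos": joint angles; "joint_vel": joint speeds; "tau": joint torques, N m; "ee_pos": TCP position; "eef_rot": TCP orientation; "force": force on the tool from outside, world axes, zero at the start; "moment": the same for the moment, N m; "grip_width": finger opening in m; "grip_force": force on a finger pad.
Only numpy, scipy, OpenCV 4.12 (cv2) and the standard library are available. Lean on these libraries where they do the work, as an engineer would, in place of code of your own. Each camera call takes 0.05 s, during which the arm holds its last target. There are 200 camera calls.

## Working session

There is one attempt and no reset: what is moved stays moved. The work goes in short steps, Python scripts to look and compute and a tool call to move; the robot and the scene stay as the last step left them, time stands still between calls to the robot, and variables do not carry over. Pictures are saved under pics/ and viewed, at most 10 in all, crops included, and the job is handed in when it is done.

Besides the shell and the picture viewer there is one more tool, called after "Call:" as name(argument=value, ...), one argument or row to a line, values as JSON. move_arm: Moves the arm, as the interface text tells. Its arguments: {"type":"object","properties":{"targets":{"type":"array"},"grip_force":{"type":"number"}},"required":["targets"]}

```bash
mkdir -p pics; cat > h.py <<'E'
import numpy as np, cv2
from station import ctrl
def world(cam,px,z):
    p=ctrl.camera_params(cam);K=np.array(p["intrinsics"]);R=cv2.Rodrigues(np.array(p["rvec"],float))[0];t=np.array(p["tvec"],float).ravel()
    c=-R.T@t; d=R.T@np.linalg.inv(K)@np.array([px[0],px[1],1.]); return c+d*(z-c[2])/d[2]
E
python3 - <<'E'
from h import *
o=ctrl.get_obs();print(o["ee_pos"],o["eef_rot"],o["force"],o["grip_width"])
Z=dict(button=.052,pin=.042,peg_green=.011,peg_red=.011,base=0,deck=.036,vial_0_mid=.057,vial_1_mid=.057,timer=0,tape_roll=0,marker_red=0,vial_caps_box=0)
ims=[]
for c in("top","scene"):
    im,d=ctrl.camera(c);cv2.imwrite(f"pics/{c}.png",im[:,:,::-1])
    for n,z in Z.items():
        r=ctrl.tip_of(c,n)
        for q in r[:2]: print(c,n,round(q["score"],2),np.round(q["point"]),np.round(world(c,q["point"],z),4))
E
```

```text
[0.23203979 0.49837098 0.21888163] [-3.14042662e+00 -1.01698600e-04  2.70578499e+00] [ 0.14767468 -0.15755431  0.48125367] 0.09424492497233641
top button 0.55 [294. 211.] [ 0.4501 -0.1107  0.052 ]
top button 0.54 [290. 187.] [ 0.519 -0.101  0.052]
top pin 0.7 [298. 227.] [ 0.4065 -0.1208  0.042 ]
top peg_green 0.37 [338. 218.] [ 0.4332 -0.2421  0.011 ]
top base 0.91 [301. 189.] [ 0.5211 -0.1376  0.    ]
top deck 0.85 [297. 184.] [ 0.5288 -0.1234  0.036 ]
top vial_0_mid 0.67 [147. 165.] [0.5876 0.3055 0.057 ]
top vial_0_mid 0.43 [297. 181.] [ 0.5355 -0.1218  0.057 ]
top vial_1_mid 0.5 [294. 187.] [ 0.5193 -0.1115  0.057 ]
top timer 0.63 [124. 179.] [0.5589 0.3872 0.    ]
top tape_roll 0.86 [149. 166.] [0.5949 0.3152 0.    ]
top tape_roll 0.72 [294. 187.] [ 0.5271 -0.1159  0.    ]
top marker_red 0.78 [157. 234.] [0.3928 0.2865 0.    ]
top marker_red 0.51 [297. 227.] [ 0.4083 -0.1227  0.    ]
top vial_caps_box 0.88 [402. 168.] [ 0.5784 -0.4371  0.    ]
scene button 0.63 [163. 178.] [0.359 0.247 0.052]
scene button 0.43 [271. 214.] [ 0.4516 -0.1194  0.052 ]
scene pin 0.46 [258. 221.] [ 0.4105 -0.105   0.042 ]
scene peg_green 0.4 [302. 244.] [ 0.4424 -0.2405  0.011 ]
scene peg_red 0.48 [244. 199.] [0.478  0.0086 0.011 ]
scene base 0.86 [290. 211.] [ 0.5414 -0.1316  0.    ]
scene deck 0.94 [291. 202.] [ 0.5421 -0.1313  0.036 ]
scene vial_0_mid 0.54 [289. 194.] [ 0.5483 -0.1153  0.057 ]
scene vial_1_mid 0.5 [285. 196.] [ 0.533  -0.1107  0.057 ]
scene timer 0.75 [176. 141.] [0.5653 0.414  0.    ]
scene timer 0.67 [244. 199.] [0.4891 0.017  0.    ]
scene tape_roll 0.7 [202. 150.] [0.5857 0.2973 0.    ]
scene marker_red 0.56 [161. 171.] [0.4114 0.3268 0.    ]
scene marker_red 0.56 [259. 220.] [ 0.4465 -0.0805  0.    ]
scene vial_caps_box 0.59 [378. 247.] [ 0.5824 -0.4155 -0.    ]
```

View pics/top.png

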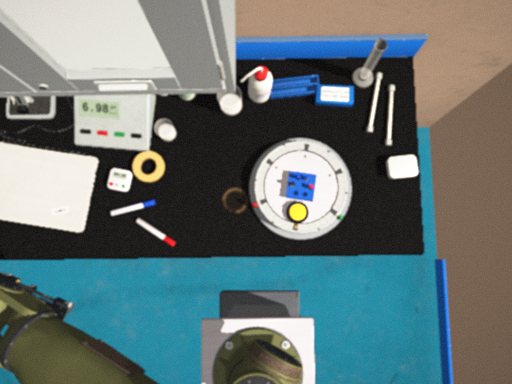

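View pics/scene.png

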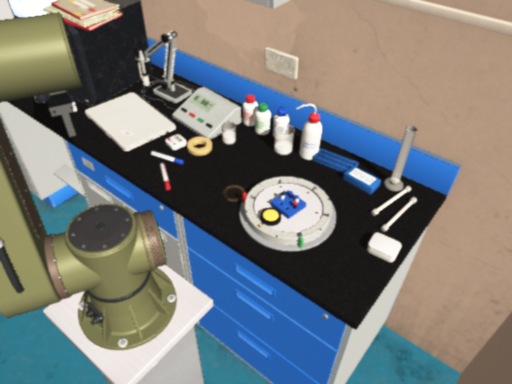

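Both pictures show the turntable with the yellow button at (297,212) in top view, the green peg at (340,218) and the red peg at (255,205). So green lies anticlockwise from the start (+). Next I refine this with colour blobs.

```bash
cat >> h.py <<'E'
def blob(im,lo,hi,box=None):
    h=cv2.cvtColor(im,cv2.COLOR_RGB2HSV);m=cv2.inRange(h,np.array(lo),np.array(hi))
    if box:
        k=np.zeros_like(m);k[box[1]:box[3],box[0]:box[2]]=1;m*=k
    n,l,s,c=cv2.connectedComponentsWithStats(m)
    i=1+np.argmax(s[1:,4]) if n>1 else None
    return (c[i],s[i]) if i else None
E
python3 - <<'E'
from h import *
im=cv2.imread("pics/top.png")[:,:,::-1].copy();b=(240,130,360,250)
for n,lo,hi,z,bx in(("button",(22,150,120),(35,255,255),.052,b),("green",(40,120,50),(85,255,255),.045,b),("red",(0,150,90),(8,255,255),.045,(240,190,275,225)),("block",(105,150,60),(125,255,255),.054,b)):
    r=blob(im,lo,hi,bx)
    if r: print(n,r[0],r[1],world("top",r[0],z).round(4))
r=ctrl.cut_out("top","base")[0]
c=cv2.minEnclosingCircle(np.argwhere(r["region"])[:,::-1].astype(np.float32));print(c,world("top",c[0],.02))
E
```

```text
button [297.51282051 211.66666667] [289 203  18  18 234] [ 0.4486 -0.1206  0.052 ]
green [340.38461538 217.15384615] [338 216   6   3  13] [ 0.4318 -0.2421  0.045 ]
red [254.5 204.5] [253 203   4   4  16] [0.4716 0.0008 0.045 ]
block [300.1744186  185.81727575] [286 172  29  29 602] [ 0.522  -0.1298  0.054 ]
((298.9542236328125, 188.2718048095703), 51.528499603271484) [ 0.51971605 -0.12882895  0.02      ]
```

Call:
move_arm(
  targets=[
    [-1,-0.2,-0.2,0,0,0,0],
    [-1,-0.6,-0.6,0,0,0,0],
    [-1,-1.1,-1.1,0,0,0,0],
    [-1,-1.6,-1.65,0,0,0,0],
    [-1,-2.1,-2.15,0,0,0,0],
    [-1,-2.6,-2.7,0,0,0,0],
    [-1,-3.1,-3.2,0,0,0,0],
    [-1,-3.6,-3.7,0,0,0,0],
    [-1,-4.1,-4.2,0,0,0,0],
    [-1,-4.6,-4.7,0,0,0,0],
    [-1,-5.1,-5.2,0,0,0,0],
    [-1,-5.6,-5.75,0,0,0,0],
  ],
  grip_force=40,
)

```text
time_s: 2.55
ee_pos: [0.3645, 0.1178, 0.2195]
eef_rot: [3.141, 0.001, 2.706]
force: [-0.3, 0.6, -1.0]
grip_width: 0.0019
grip_force: 0.0
```

Call:
move_arm(
  targets=[
    [-1,-0.5,-0.5,0.1,0,0,0],
    [-1,-1.0,-1.0,0.2,0,0,0],
    [-1,-1.5,-1.5,0.3,0,0,0],
    [-1,-2.0,-2.0,0.4,0,0,0],
    [-1,-2.5,-2.5,0.5,0,0,0],
    [-1,-2.9,-2.95,0.6,0,0,0],
    [-1,-3.2,-3.3,0.7,0,0,0],
    [-1,-3.45,-3.5,0.8,0,0,0],
    [-1,-3.56,-3.64,0.8,0,0,0],
    [-1,-3.56,-3.64,0.8,0,0,0],
    [-1,-3.56,-3.64,0.8,0,0,0],
  ],
)

```text
time_s: 3.65
ee_pos: [0.449, -0.1198, 0.1797]
eef_rot: [3.141, 0.0, 2.706]
force: [-0.2, 0.8, 0.4]
grip_width: 0.0006
grip_force: 0.0
```

```bash
cat >> h.py <<'E'
from scipy.spatial.transform import Rotation as Ro
def wworld(px,z,o):
    p=ctrl.camera_params("wrist");K=np.array(p["intrinsics"]);T=np.array(p["T_tool_cam"])
    u=(np.array(px)-K[:2,2])/[K[0,0],K[1,1]];r=np.hypot(*u);d=np.array([*(np.sin(r)*u/r),np.cos(r)])
    R=Ro.from_euler("xyz",o["eef_rot"]).as_matrix()
    c=R@T[:3,3]+o["ee_pos"];d=R@T[:3,:3]@d;return c+d*(z-c[2])/d[2]
E
python3 - <<'E'
from h import *
o=ctrl.get_obs();im,d=ctrl.camera("wrist");cv2.imwrite("pics/w1.png",im[:,:,::-1])
print(o["time_s"],o["ee_pos"],o["eef_rot"],o["force"],o["grip_width"],o["qpos"])
for n,lo,hi,z in(("button",(22,150,120),(35,255,255),.052),("green",(40,120,50),(85,255,255),.045),("block",(105,150,60),(125,255,255),.054)):
    r=blob(im,lo,hi)
    if r: print(n,r[0],r[1],wworld(r[0],z,o).round(4))
for n,z in dict(button=.052,pin=.042,peg_green=.011,peg_red=.011,deck=.036).items():
    for q in ctrl.tip_of("wrist",n)[:1]: print(n,q["score"],q["point"],wworld(q["point"],z,o).round(4))
E
```

```text
3.65 [ 0.44902755 -0.11984086  0.17965325] [3.14146732e+00 1.24536143e-04 2.70612505e+00] [-0.15327917  0.77445214  0.37772868] 0.0006268696237289438 [-3.39707738e-01  1.49245105e-01  1.80261765e+00  1.21584473e-04
  1.18959395e+00 -1.47508170e+00]
button [250.89965636 180.46116838] [ 230  159   43   44 1455] [ 0.4483 -0.1199  0.052 ]
green [150.27840909 207.45454545] [143 198  16  19 176] [ 0.4311 -0.2362  0.045 ]
block [287.26973233 236.28277282] [ 256  204   54   68 1457] [ 0.5219 -0.1103  0.054 ]
button 0.94 [252.2, 182.7] [ 0.451  -0.1197  0.052 ]
pin 0.84 [241.5, 141.1] [ 0.4089 -0.1122  0.042 ]
peg_green 0.51 [157.3, 202.7] [ 0.4361 -0.2415  0.011 ]
peg_red 0.48 [352.7, 148.3] [0.4734 0.0006 0.011 ]
deck 0.92 [264.1, 235.5] [ 0.5186 -0.1358  0.036 ]
```

View pics/w1.png

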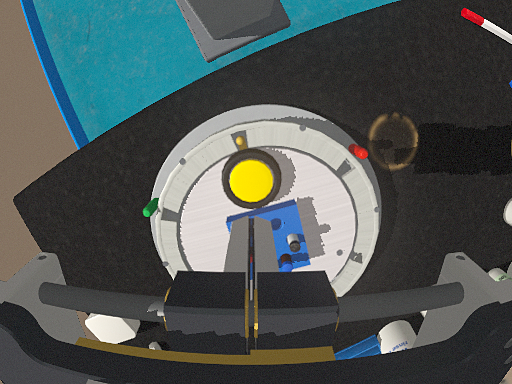

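The wrist view shows the button at (251,180), almost exactly under the TCP, with the green peg at (150,207) and the red peg at (359,151). Taken together, the axis is about (0.523,-0.132) and the starting angle about 170.5°. I'll go down and press.

Call:
move_arm(
  targets=[
    [-1,0,0,0.3,0,0,0],
    [-1,0,0,0.8,0,0,0],
    [-1,0,0,1.3,0,0,0],
    [-1,0,0,1.8,0,0,0],
    [-1,0,0,2.1,0,0,0],
    [-1,0,0,2.2,0,0,0],
    [-1,0,0,2.28,0,0,0],
    [-1,0,0,2.36,0,0,0],
    [-1,0,0,2.44,0,0,0],
    [-1,0,0,2.5,0,0,0],
    [-1,0,0,2.5,0,0,0],
    [-1,0,0,2.5,0,0,0],
  ],
)

```text
time_s: 5.15
ee_pos: [0.4494, -0.1204, 0.0548]
eef_rot: [3.141, 0.001, 2.706]
force: [-3.1, 1.2, 5.6]
grip_width: 0.0006
grip_force: 2.9
```

Call:
move_arm(
  targets=[
    [-1,-0.04,-0.12,0,0,0,0],
    [-1,-0.09,-0.23,0,0,0,0],
    [-1,-0.15,-0.35,0,0,0,0],
    [-1,-0.22,-0.46,0,0,0,0],
    [-1,-0.3,-0.56,0,0,0,0],
    [-1,-0.38,-0.66,0,0,0,0],
    [-1,-0.48,-0.75,0,0,0,0],
    [-1,-0.58,-0.83,0,0,0,0],
    [-1,-0.69,-0.9,0,0,0,0],
    [-1,-0.69,-0.9,0,0,0,0],
  ],
)

```text
time_s: 6.15
ee_pos: [0.4625, -0.1766, 0.0552]
eef_rot: [-3.141, 0.003, 2.705]
force: [-0.2, -1.8, 5.6]
grip_width: 0.0005
grip_force: 2.8
```

```bash
cat > look.py <<'E'
import sys
from h import *
o=ctrl.get_obs();print(o["time_s"],o["ee_pos"],o["force"],o["moment"])
im,d=ctrl.camera("top");cv2.imwrite(f"pics/t{sys.argv[1]}.png",cv2.resize(im[120:250,230:370,::-1],None,fx=4,fy=4))
r=blob(im,(22,150,100),(35,255,255),(240,130,360,250))
print(r[0] if r else None, [(round(q["score"],2),world("top",q["point"],.04).round(4)) for q in ctrl.tip_of("top","pin")[:2]])
E
python3 look.py 1
```

```text
6.15 [ 0.46247888 -0.1766202   0.05520644] [-0.20129313 -1.80400444  5.64686894] [-0.16106041 -0.04891347  0.03615573]
None []
```

View pics/t1.png

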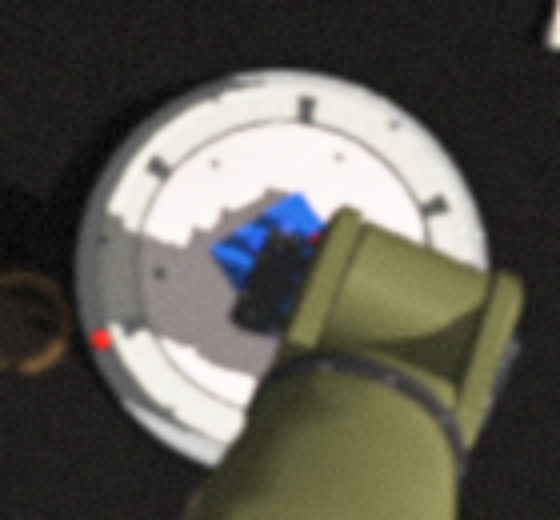

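The top crop shows the blue block turned well round (edge from (215,245) to (300,195)), but the arm hides the pin. I'll check it with the wrist camera.

```bash
cat > wl.py <<'E'
import sys
from h import *
C=np.array([.523,-.1325])
o=ctrl.get_obs();im,d=ctrl.camera("wrist");cv2.imwrite(f"pics/w{sys.argv[1]}.png",im[:,:,::-1])
a=lambda p:np.degrees(np.arctan2(*(p[:2]-C)[::-1]))%360
print(o["time_s"],o["ee_pos"],o["force"],a(o["ee_pos"]))
for n,z in dict(button=.042,pin=.032,peg_green=.011,peg_red=.011,deck=.036).items():
    for q in ctrl.tip_of("wrist",n)[:2]:
        p=wworld(q["point"],z,o);print(n,round(q["score"],2),np.round(q["point"]),p.round(4),"ang",a(p),"r",np.hypot(*(p[:2]-C)))
E
python3 wl.py 2
```

```text
6.25 [ 0.46230316 -0.17639089  0.0552196 ] [ 0.22958628 -1.05712273  5.47196013] 215.8713145318781
pin 0.56 [379. 281.] [ 0.5559 -0.105   0.032 ] ang 39.911723961771074 r 0.042930566119296965
peg_green 0.73 [159. 212.] [ 0.4328 -0.242   0.011 ] ang 230.51299488503025 r 0.1418874036366582
peg_red 0.7 [456. 135.] [0.4754 0.005  0.011 ] ang 109.10525348534021 r 0.14556166253185718
deck 0.86 [340. 269.] [ 0.5241 -0.1319  0.036 ] ang 29.32525440068112 r 0.0013179623555243946
```

View pics/w2.png

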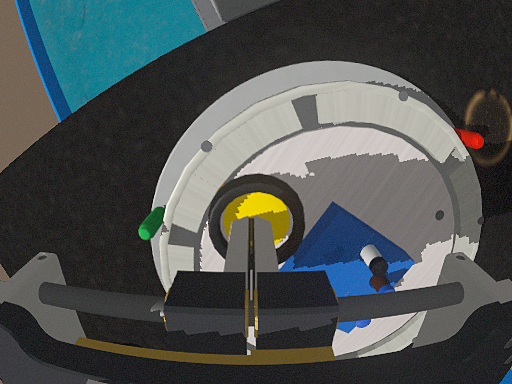

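The wrist view shows the well near (257,219), turned to about 23° short of the green peg. The closed fingers are against its leading wall and the pin is under the ring. I'll raise the tips a little, so the plunger can spring up by itself, and keep pushing slowly.

Call:
move_arm(
  targets=[
    [-1,0,0,-0.05,0,0,0],
    [-1,0,0,-0.1,0,0,0],
    [-1,0,0,-0.14,0,0,0],
    [-1,-0.06,-0.03,-0.14,0,0,0],
    [-1,-0.12,-0.06,-0.14,0,0,0],
    [-1,-0.18,-0.09,-0.14,0,0,0],
    [-1,-0.24,-0.11,-0.14,0,0,0],
    [-1,-0.3,-0.13,-0.14,0,0,0],
    [-1,-0.37,-0.15,-0.14,0,0,0],
    [-1,-0.4,-0.16,-0.14,0,0,0],
    [-1,-0.4,-0.16,-0.14,0,0,0],
  ],
)

```text
time_s: 7.65
ee_pos: [0.4762, -0.1908, 0.0611]
eef_rot: [3.14, -0.001, 2.706]
force: [0.9, 6.8, 1.4]
grip_width: 0.0004
grip_force: 3.1
```

```bash
python3 wl.py 3
```

```text
7.65 [ 0.47624065 -0.19079603  0.0610941 ] [0.86721123 6.83612981 1.40774837] 231.26684065746372
button 0.8 [256. 208.] [ 0.4657 -0.183   0.042 ] ang 221.40108215961882 r 0.076356932034209
pin 0.52 [338. 284.] [ 0.5592 -0.1511  0.032 ] ang 332.78638155795505 r 0.04069552238598839
peg_green 0.9 [170. 190.] [ 0.4356 -0.2417  0.011 ] ang 231.3159718760869 r 0.13983593264577904
peg_green 0.65 [340. 283.] [ 0.5758 -0.1493  0.011 ] ang 342.3710166315325 r 0.055374174459899624
peg_red 0.58 [456. 109.] [0.4705 0.0025 0.011 ] ang 111.25515174593441 r 0.14485182262066296
deck 0.55 [346. 240.] [ 0.5201 -0.1344  0.036 ] ang 212.7463978275482 r 0.0034374988349214377
```

View pics/w3.png

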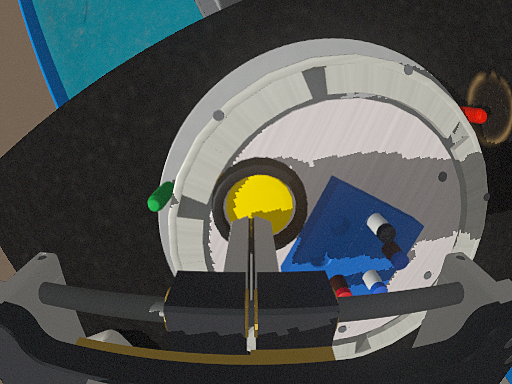

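The wrist view shows the button at (256,208), about 221°, so about 9° remain. I'll carry on slowly.

Call:
move_arm(
  targets=[
    [-1,-0.03,-0.01,0,0,0,0],
    [-1,-0.06,-0.015,0,0,0,0],
    [-1,-0.09,-0.02,0,0,0,0],
    [-1,-0.115,-0.025,0,0,0,0],
    [-1,-0.14,-0.03,0,0,0,0],
    [-1,-0.165,-0.03,0,0,0,0],
    [-1,-0.165,-0.03,0,0,0,0],
  ],
)

```text
time_s: 8.65
ee_pos: [0.4829, -0.1955, 0.061]
eef_rot: [3.141, -0.002, 2.706]
force: [-0.7, 7.1, 2.6]
grip_width: 0.0004
grip_force: 3.3
```

```bash
python3 wl.py 4
```

```text
8.65 [ 0.48286893 -0.19546551  0.06102658] [-0.69413774  7.14738006  2.60232551] 237.48860373175333
button 0.92 [255. 206.] [ 0.4711 -0.1872  0.042 ] ang 226.46674898386183 r 0.07539301382005759
peg_green 0.86 [168. 178.] [ 0.4337 -0.2431  0.011 ] ang 231.06796557432517 r 0.14213773238952299
peg_green 0.23 [336. 214.] [ 0.5165 -0.1359  0.011 ] ang 207.54696480733853 r 0.0073601756476170555
peg_red 0.75 [458. 101.] [0.4715 0.0031 0.011 ] ang 110.79516027468237 r 0.14509679616423787
deck 0.65 [347. 231.] [ 0.5199 -0.1355  0.036 ] ang 223.79745909518874 r 0.004338414629254062
```

Call:
move_arm(
  targets=[
    [-1,-0.025,-0.003,0,0,0,0],
    [-1,-0.05,-0.006,0,0,0,0],
    [-1,-0.075,-0.008,0,0,0,0],
    [-1,-0.095,-0.01,0,0,0,0],
    [-1,-0.095,-0.01,0,0,0,0],
  ],
)

```text
time_s: 9.45
ee_pos: [0.4876, -0.1987, 0.0616]
eef_rot: [3.141, 0.0, 2.706]
force: [1.8, 4.2, 5.2]
grip_width: 0.0003
grip_force: 3.6
```

```bash
python3 wl.py 5
```

```text
9.45 [ 0.48755911 -0.19865246  0.06160055] [1.80356131 4.19360788 5.19314743] 241.82001486121084
button 0.83 [255. 209.] [ 0.4781 -0.1916  0.042 ] ang 232.7813753027337 r 0.07418346039147021
pin 0.67 [196. 188.] [ 0.4505 -0.2235  0.032 ] ang 231.4409506519492 r 0.11638067089297825
peg_green 0.71 [167. 173.] [ 0.4345 -0.2449  0.011 ] ang 231.77505689747 r 0.14307886207801157
peg_red 0.68 [458.  96.] [0.4725 0.0013 0.011 ] ang 110.67060187746472 r 0.14298076933664197
deck 0.97 [351. 225.] [ 0.5216 -0.1342  0.036 ] ang 230.35552188255434 r 0.0021768714967939817
```

View pics/w5.png

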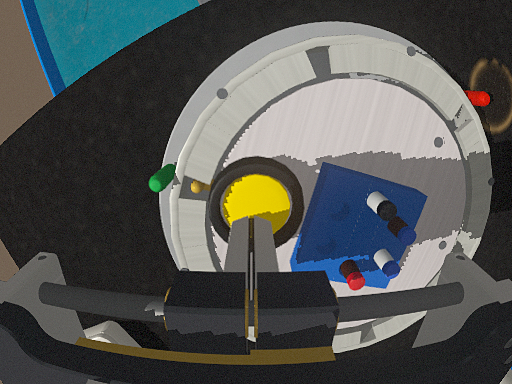

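The brass pin now shows in the slot by the green peg at (197,186), and the upward force has jumped to about 5 N. I'll ease the side load and lift straight up.

Call:
move_arm(
  targets=[
    [-1,0.02,0.01,-0.03,0,0,0],
    [-1,0.04,0.02,-0.08,0,0,0],
    [-1,0.04,0.02,-0.15,0,0,0],
    [-1,0.04,0.02,-0.3,0,0,0],
    [-1,0.04,0.02,-0.7,0,0,0],
    [-1,0.04,0.02,-1.3,0,0,0],
    [-1,0.04,0.02,-2.0,0,0,0],
    [-1,0.04,0.02,-2.6,0,0,0],
    [-1,0.04,0.02,-2.8,0,0,0],
    [-1,0.04,0.02,-2.8,0,0,0],
  ],
)

```text
time_s: 10.75
ee_pos: [0.486, -0.1971, 0.2023]
eef_rot: [-3.141, 0.002, 2.706]
force: [0.4, -0.4, -0.8]
grip_width: -0.0001
grip_force: 0.0
```

```bash
python3 wl.py 6
```

```text
10.75 [ 0.48597493 -0.19714608  0.20234502] [ 0.37949298 -0.42264026 -0.77019432] 240.1987261718474
button 0.88 [251. 163.] [ 0.4753 -0.1926  0.042 ] ang 231.5545082699052 r 0.07677613854390763
peg_green 0.74 [146. 284.] [ 0.5826 -0.4196  0.011 ] ang 281.7265904106108 r 0.29324641275292396
peg_green 0.67 [200. 145.] [ 0.4353 -0.243   0.011 ] ang 231.5808232785186 r 0.1410895603170255
peg_red 0.55 [389.  93.] [0.4702 0.0019 0.011 ] ang 111.45348299686992 r 0.14436377390613472
deck 0.91 [312. 175.] [ 0.5191 -0.1345  0.036 ] ang 206.84377871750624 r 0.004341755611674337
```

View pics/w6.png

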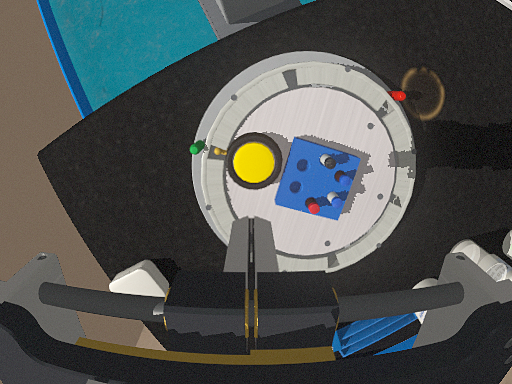

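The pin at (219,151) stands in the slot beside the green peg (196,148). The button is flush with the well rim, all four vials are standing, and the arm is clear.

```bash
python3 -c "
from station import ctrl
print(ctrl.hand_in())"
```

```text
the job is handed in; nothing more can be done
None
```

I turned the table one hole to the green peg and the pin sprang up in its slot; all four vials are standing, the arm is clear, and the job is handed in at about 11 s (the hand-in returned no verdict).

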